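# Restock the desk trays from a stack of supplies

## Task

A stack of fresh supplies stands on the leather desk pad: an eraser on a pink note block on a yellow note block on a red ink-pad tin. Take the stack apart and put each thing away in the walnut tray whose well is made to its size, lying flat on the felt, right way up, its long side along the tray's. Leave the ink bottle and the hand stamp standing where they are.

Things in the scene. Friction and masses are not known exactly. Their poses are not given: they have to be found in the camera images.
- new_eraser: Eraser, blue card sleeve with a white end, 21 x 52 x 12 mm, top of the stack. Origin: centre of its underside; y along its length, z up. Grasp it across its 21 mm width (x). It goes in the narrowest tray.
- pink_notes: Small block of pink note sheets, rigid, 38 x 51 x 18 mm, second from the top. Origin: centre of its underside; y along its length, z up. Grasp it across its 38 mm width (x). It goes in the small_note_tray.
- yellow_notes: Larger block of yellow note sheets, rigid, 51 x 76 x 24 mm, third from the top. Origin: centre of its underside; y along its length, z up. Grasp it across its 51 mm width (x). It goes in the large_note_tray.
- ink_pad_tin: Red ink-pad tin with its lid shut (the lid does not open), 65 x 88 x 15 mm, bottom of the stack, lying on the leather pad, whose top is at z = 0.004. Origin: centre of its underside; y along its length, z up. Its walls are 60 mm apart in x; at the middle of its -x side a small opening tab 16 mm long stands out 4 mm. Grasp it across its width (x), its 15 mm height leaves room for the fingertips only. It goes in the largest tray, the tin_tray, either way round.
- eraser_tray: Narrowest of four walnut desk trays, for the eraser. Well 29 x 60 mm with a dark green felt floor; outside 41 x 72 mm. Fixed to the desk. Origin: centre of the underside; x across, y along the long side, z up. The well floor is 5 mm and the rim 13 mm above the origin; walls 6 mm thick. In the middle of both long walls a finger gap 38 mm long is open down to the floor.
- small_note_tray: Small, nearly square walnut desk tray, for the pink notes. Well 46 x 60 mm with a dark green felt floor; outside 58 x 72 mm. Fixed to the desk. Origin: centre of the underside; x across, y along the long side, z up. The well floor is 5 mm and the rim 13 mm above the origin; walls 6 mm thick. In the middle of both long walls a finger gap 38 mm long is open down to the floor.
- large_note_tray: Second largest walnut desk tray, for the yellow notes. Well 59 x 84 mm with a dark green felt floor; outside 71 x 96 mm. Fixed to the desk. Origin: centre of the underside; x across, y along the long side, z up. The well floor is 5 mm and the rim 13 mm above the origin; walls 6 mm thick. In the middle of both long walls a finger gap 44 mm long is open down to the floor.
- tin_tray: Largest walnut desk tray, for the red ink-pad tin. Well 73 x 96 mm with a dark green felt floor; outside 85 x 108 mm. Fixed to the desk. Origin: centre of the underside; x across, y along the long side, z up. The well floor is 5 mm and the rim 13 mm above the origin; walls 6 mm thick. In the middle of both long walls a finger gap 48 mm long is open down to the floor.
- ink_bottle: Square blue ink bottle with a black cap, 49 x 48 x 58 mm, a loose bystander to the right of the trays. Origin: centre of its underside.
- rubber_stamp: Hand stamp with a brown turned handle, 24 x 48 x 66 mm, a loose bystander beyond the stack on the leather pad. Origin: centre of its underside.
There are look-alikes about, which are no part of the job. Leave any purple or white look-alike of the large_note_tray alone.

How it is judged (in metres and radians):
At the end, for the whole second after the job is handed in: Each thing rests released, flat (0.06 rad) and right way up on the felt floor (3 mm) of its own tray, within 9 mm of its centre, long side along the tray's (0.25 rad): eraser, pink notes, yellow notes and tin in eraser_tray, small_note_tray, large_note_tray and tin_tray. Bottle and stamp unmoved (horizontal distance between new_eraser and eraser_tray below 0.009 m and z of new_eraser in the frame of eraser_tray between 0.002 and 0.008 m and angle between each of new_eraser, pink_notes, yellow_notes, ink_pad_tin's own z axis and vertical below 0.06 rad and angle between the y axis of new_eraser and the y axis of eraser_tray, either way round below 0.25 rad and linear speed of each of new_eraser, pink_notes, yellow_notes, ink_pad_tin below 0.01 m/s and horizontal distance between pink_notes and small_note_tray below 0.009 m and z of pink_notes in the frame of small_note_tray between 0.002 and 0.008 m and angle between the y axis of pink_notes and the y axis of small_note_tray, either way round below 0.25 rad and horizontal distance between yellow_notes and large_note_tray below 0.009 m and z of yellow_notes in the frame of large_note_tray between 0.002 and 0.008 m and angle between the y axis of yellow_notes and the y axis of large_note_tray, either way round below 0.25 rad and horizontal distance between ink_pad_tin and tin_tray below 0.009 m and z of ink_pad_tin in the frame of tin_tray between 0.002 and 0.008 m and angle between the y axis of ink_pad_tin and the y axis of tin_tray, either way round below 0.25 rad); the robot touches nothing.
It fails at once if the ink bottle is pushed more than 20 mm or tipped over (distance of ink_bottle from where it was at the start of the episode above 0.02 m or angle between ink_bottle's own z axis and vertical above 0.35 rad).
It fails at once if the hand stamp is pushed more than 20 mm or tipped over (distance of rubber_stamp from where it was at the start of the episode above 0.02 m or angle between rubber_stamp's own z axis and vertical above 0.35 rad).
It also fails if it takes over 106 s, if anything falls off the work surface, if the arm or the gripper's body presses on something with over 40 N, if the wrist force passes 120 N, or if a joint passes its speed limit or range.

## Robot

A 6-joint arm with a two-finger parallel gripper is mounted at the origin on a cart in front of the work surface, level with it; the furniture and walls round the work are solid. World frame = base frame: x ahead of the robot, y to its left, z up, the work surface at z = 0. Lengths are in m, angles in degrees, forces in N, time in s.
With the tool pointing down it reaches from about 0.35 to 0.975 m from the base axis. Payload 17.4 kg.
Tool frame: the origin (TCP) lies midway between the tips of the shut fingers; the grasp point (between the pads) lies 19 mm behind it; z points along the fingers, y is the line along which they close (so a half turn about z gives the same grasp; the last joint's range is limited). The gripper opens to 85 mm and grips with 20 to 120 N. Pads are 22 mm wide; open, the fingers measure 114 mm over their backs; the gripper's body (76 mm by 85 mm) begins 54 mm behind the grasp point. The pads swing forward as they close: fully open they stand 13 mm farther back than shut.
Start: joints at [65.615, 6.646, 82.598, -0, 90.757, -2.166], TCP at [0.255, 0.625, 0.231] pointing down, gripper open.
Joint ranges: [-162.19, 162.19], [-47.58, 125.68], [4.15, 143.07], [-65.23, 245.23], [0.69, 171.88], [-170.13, 170.13]. Speed limits (degrees/s): [108.29, 108.29, 127.2, 180, 180, 180].

## Interface

Orientations are given as a 3x3 rotation matrix whose columns are the frame's x, y, z axes.
In Python, from cell import robot gives the robot as it stands.
- The arm moves only by the tool carry_out, never from a script. Its argument "motion" is a list of rows, each an object with "slide": the shift along the tool's x, y, z in m, a list of three; "twist": the turn about the tool's z in rad; "grip": the closure in counts, from 0 (fully open) to 255 (shut). In form: [{"slide": [dx, dy, dz], "twist": twist, "grip": grip}, ...]. A call has 1 to 5 rows; each row is the pose to reach, as a shift and turn from the pose commanded when the call began, along the tool's axes at that moment; what a row does not reach only later rows make up. A row lasts 1/8 s, in which the tool goes at most 62.5 mm and 10.7 degrees, less where a joint would pass 70% of its speed; a pose out of reach is approached as far as the arm can. A call with a gripper value outside its range is refused whole. The fingers move at their own pace and stop on an object; "force" is the grip in N (left out, the last holds). Time passes only in rows, so rows that repeat a pose let the fingers close. It gives the time, the measured TCP pose, the force, the opening and the grip force at its end, in the units of the state.
- robot.observe(): the state, without advancing time (a new reading comes with each control period).
- robot.grab_frame(name): name is "side" or "top" or "wrist"; returns the picture (480x640x3 uint8, red, green, blue); there is no depth.
- robot.camera_params(name): a dict with "fovy" (degrees; the focal length in pixels is half the picture's height over the tangent of half this angle, whatever the lens; pixels are square), "cx", "cy" (the principal point, pixels), "k1" (the pictures are not rectified: a ray, as slopes to the right and down, at radius r is drawn at 1 + k1 r^2 times it, then the intrinsics apply), "R" (3x3) and "t" (3): a world point X has camera coordinates R X + t. Camera axes: x right, y down, z forward; pixel columns grow to the right and rows downward; lengths in m; the calibration is good to about 2 mm. A picture is of the moment at which its call begins: read the wrist's pose just before it. camera_params takes no time and is no camera call; for the wrist camera it gives the pose at the moment of the call.
- robot.job_done(): hands the job in; it is judged then, once.
The state is a dict: "time_s": time; "q": joint angles; "joint_vel": joint speeds; "joint_torque": joint torques, N m; "tool_pos": TCP position; "tool_rot": TCP orientation; "contact_force": force on the tool from outside, world axes, zero at the start; "torque": the same for the moment, N m; "width": finger opening in m; "grip_force": force on a finger pad.
Only numpy, scipy, OpenCV 4.12 (cv2) and the standard library are available. Lean on these libraries where they do the work, as an engineer would, in place of code of your own. Each camera call takes 0.05 s, during which the arm holds its last target. There are 200 camera calls.

## Working session

There is one attempt and no reset: what is moved stays moved. The work goes in short steps, Python scripts to look and compute and a tool call to move; the robot and the scene stay as the last step left them, time stands still between calls to the robot, and variables do not carry over. Pictures are saved under pics/ and viewed, at most 16 in all, crops included, and the job is handed in when it is done.

Besides the shell and the picture viewer there is one more tool, called after ">>>" in YAML: its name, and indented under it one key for each argument. carry_out: Moves the arm, as the interface text tells. Its arguments: {"type":"object","properties":{"motion":{"type":"array"},"force":{"type":"number"}},"required":["motion"]}

```bash
ls; mkdir -p pics; python3 - <<'E'
from cell import robot
import cv2,json
s=robot.observe();print({k:s[k] for k in ['time_s','tool_pos','tool_rot','width','q']})
for n in ['top','side']:
    im=robot.grab_frame(n);cv2.imwrite(f'pics/{n}0.png',im[:,:,::-1]);print(n,robot.camera_params(n))
E
```

```text
pics
{'time_s': 0.0, 'tool_pos': array([0.25517207, 0.62471089, 0.23055067]), 'tool_rot': array([[-9.25757555e-01,  3.78117311e-01, -4.98638335e-04],
       [ 3.78117635e-01,  9.25756958e-01, -1.05332242e-03],
       [ 6.33384666e-05, -1.16366514e-03, -9.99999321e-01]]), 'width': 0.08526895629691636, 'q': array([ 6.56156524e+01,  6.67534411e+00,  8.26354829e+01,  1.10521439e-03,
        9.07559356e+01, -2.16720246e+00])}
top {'fovy': 56.42522846205497, 'cx': 318.7666563568179, 'cy': 235.1858496181837, 'k1': -0.013781738993313374, 'R': array([[ 3.26155218e-04, -9.99850786e-01,  1.72713337e-02],
       [-9.94489619e-01, -2.13494305e-03, -1.04813360e-01],
       [ 1.04834594e-01, -1.71419766e-02, -9.94341923e-01]]), 't': array([-0.01623423,  0.48894101,  1.19719258])}
side {'fovy': 42.44093664932927, 'cx': 319.38742591104807, 'cy': 235.33044181702334, 'k1': 0.0654519879519697, 'R': array([[-0.98496139, -0.17152532, -0.02073924],
       [-0.08418595,  0.58128377, -0.80933424],
       [ 0.1508767 , -0.79541703, -0.58698209]]), 't': array([0.48345614, 0.10416878, 1.34672944])}
```

View pics/top0.png

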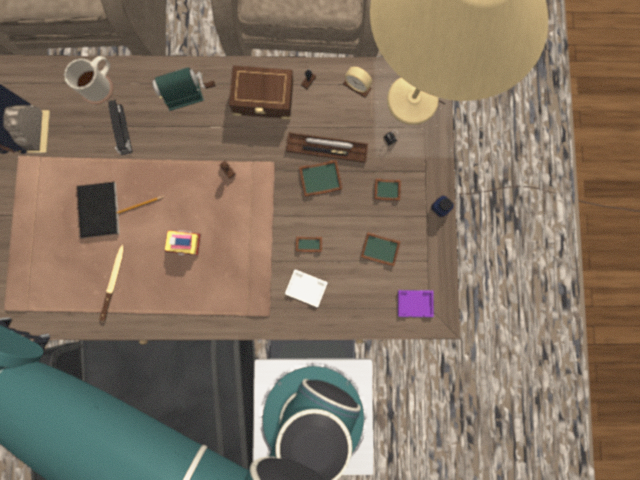

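View pics/side0.png

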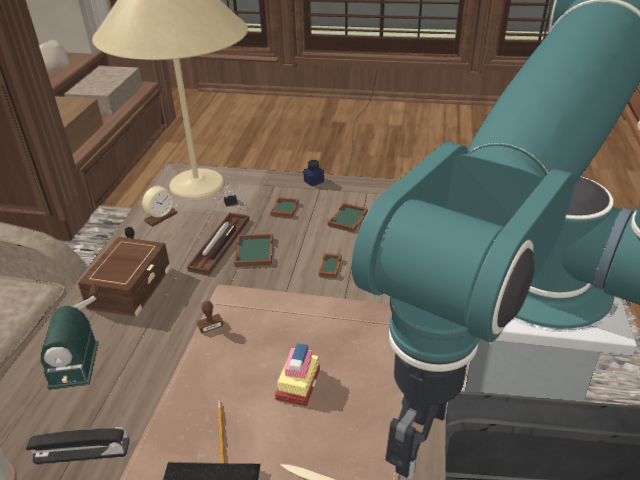

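```bash
cat > h.py <<'E'
from cell import robot
import cv2, numpy as np
def K(p):
    f=240/np.tan(np.radians(p['fovy']/2)); return np.array([[f,0,p['cx']],[0,f,p['cy']],[0,0,1.]])
def p2w(p,uv,z):
    """pixels -> world points on plane z"""
    uv=np.asarray(uv,float).reshape(-1,1,2)
    n=cv2.undistortPoints(uv,K(p),np.array([p['k1'],0,0,0,0.])).reshape(-1,2)
    d=np.c_[n,np.ones(len(n))]@p['R']; c=-p['R'].T@p['t']
    return c+d*((z-c[2])/d[:,2])[:,None]
def w2p(p,X):
    return cv2.projectPoints(np.asarray(X,float).reshape(-1,3),cv2.Rodrigues(p['R'])[0],p['t'],K(p),np.array([p['k1'],0,0,0,0.]))[0].reshape(-1,2)
def blobs(p,im,lo,hi,z,amin=60,roi=None):
    """colour blobs (HSV range) -> rects on plane z: centre, short, long side, angle of long side (deg from x)"""
    hsv=cv2.cvtColor(im,cv2.COLOR_RGB2HSV); m=cv2.inRange(hsv,lo,hi)
    m=cv2.morphologyEx(m,cv2.MORPH_OPEN,np.ones((3,3)))
    out=[]
    for c in cv2.findContours(m,cv2.RETR_EXTERNAL,cv2.CHAIN_APPROX_NONE)[0]:
        if cv2.contourArea(c)<amin: continue
        w=p2w(p,c,z)[:,:2]; (cx,cy),(a,b),_=r=cv2.minAreaRect((w*1000).astype(np.float32))
        bx=cv2.boxPoints(r); e=max(bx[1]-bx[0],bx[2]-bx[1],key=np.linalg.norm)
        out.append((np.round(c.reshape(-1,2).mean(0)),np.round([cx,cy],1),round(min(a,b),1),round(max(a,b),1),round(np.degrees(np.arctan2(e[1],e[0]))%180,1),cv2.contourArea(c)))
    return out
GREEN=((65,50,20),(100,255,130))
E
python3 - <<'E'
from h import *
im=cv2.imread('pics/top0.png')[:,:,::-1]; p=robot.camera_params('top')
hsv=cv2.cvtColor(im,cv2.COLOR_RGB2HSV)
for u,v in [(320,179),(182,240),(195,250),(182,232),(175,243),(170,256)]: print((u,v),hsv[v,u])
for b in blobs(p,im,*GREEN,.005):
    if b[0][1]<330: print(b)
for n,uv,z in [('eraser',(182,241),.073),('yellow',(182,243),.043),('bottle',(442,206),.05),('stamp',(228,172),.04)]: print(n,p2w(p,uv,z))
pw=robot.camera_params('wrist'); print(pw, -pw['R'].T@pw['t'])
cv2.imwrite('pics/topc.png',cv2.resize(im[210:270,140:220],None,fx=8,fy=8,interpolation=cv2.INTER_CUBIC)[:,:,::-1])
cv2.imwrite('pics/w0.png',robot.grab_frame('wrist')[:,:,::-1])
E
```

```text
(320, 179) [70 61 92]
(182, 240) [105 128 134]
(195, 250) [ 19 139 181]
(182, 232) [ 19 122 234]
(175, 243) [114  36 148]
(170, 256) [ 12  91 121]
(array([380., 248.]), array([ 453.8, -187. ]), 47.1, 74.8, np.float32(76.8), 245.5)
(array([388., 190.]), array([ 622.3, -209.8]), 34.5, 48.1, np.float32(89.2), 157.0)
(array([322., 176.]), array([654.4, -20.6]), 63.3, 86.8, np.float32(101.3), 397.5)
(array([179.,  91.]), array([913.8, 386.6]), 104.3, 106.4, np.float32(108.7), 888.5)
eraser [[0.46793965 0.34270683 0.073     ]]
yellow [[0.46530951 0.35119233 0.043     ]]
bottle [[ 0.5667867  -0.34971915  0.05      ]]
stamp [[0.66073222 0.23299246 0.04      ]]
{'fovy': 71.37479546967859, 'cx': 324.0287255011038, 'cy': 236.10936435734263, 'k1': -0.03836609625881558, 'R': array([[ 0.37852464,  0.92558849, -0.00224719],
       [ 0.89043018, -0.36348149,  0.27388922],
       [ 0.25269189, -0.10567478, -0.96175862]]), 't': array([-0.67383889, -0.03496174,  0.37943855])} [0.19031457 0.65108666 0.3729897 ]
```

View pics/w0.png

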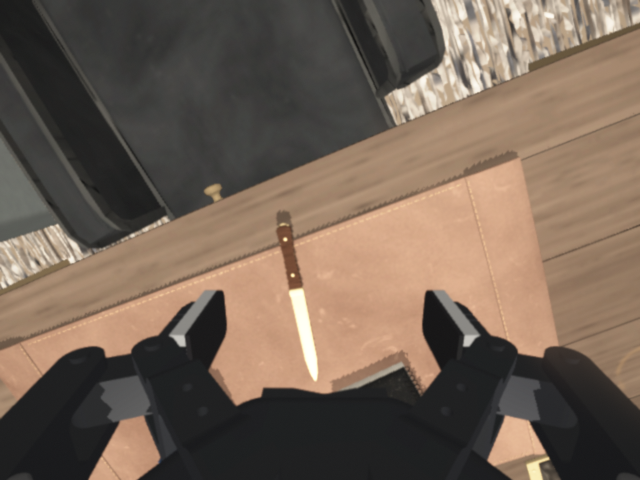

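>>> carry_out:
  motion:
    - {"slide":[-0.302,-0.179,0],"twist":1.18,"grip":0}
    - {"slide":[-0.302,-0.179,0],"twist":1.18,"grip":0}
    - {"slide":[-0.302,-0.179,0],"twist":1.18,"grip":0}
    - {"slide":[-0.302,-0.179,0],"twist":1.18,"grip":0}
    - {"slide":[-0.302,-0.179,0],"twist":1.18,"grip":0}

```text
time_s: 0.78
tool_pos: [0.4447, 0.3739, 0.2312]
tool_rot: [[-0.237, 0.971, 0.0], [0.971, 0.237, 0.0], [0.0, 0.0, -1.0]]
contact_force: [1.3, 1.2, -0.5]
width: 0.0858
grip_force: 0.0
```

```bash
cat >> h.py <<'E'
def plan(xy,z,yaw,s=None):
    """print slide and twist from the measured pose to TCP xy,z with tool-x yaw (deg)"""
    s=s or robot.observe(); R=s['tool_rot']; d=R.T@(np.array([*xy,z])-s['tool_pos'])
    cur=np.degrees(np.arctan2(R[1,0],R[0,0])); t=(yaw-cur+180)%360-180
    print('at',np.round(s['tool_pos'],4),'yaw %.1f'%cur,'| slide',np.round(d,4),'twist %.3f'%-np.radians(t),'rows',round(max(np.linalg.norm(d)/.0625,abs(t)/10.7),1),'t %.2f'%s['time_s'])
E
python3 -c "
from h import *
plan((.467,.345),.22,90)"
```

```text
at [0.4447 0.3739 0.2312] yaw 103.7 | slide [-0.0334  0.0148  0.0112] twist 0.240 rows 1.3 t 0.78
```

>>> carry_out:
  motion:
    - {"slide":[-0.033,0.015,0.011],"twist":0.24,"grip":0}
    - {"slide":[-0.033,0.015,0.011],"twist":0.24,"grip":0}
    - {"slide":[-0.033,0.015,0.011],"twist":0.24,"grip":0}

```text
time_s: 1.15
tool_pos: [0.4666, 0.347, 0.2201]
tool_rot: [[-0.005, 1.0, -0.0], [1.0, 0.005, -0.0], [-0.0, -0.0, -1.0]]
contact_force: [0.6, 0.0, 0.3]
width: 0.0855
grip_force: 0.0
```

```bash
python3 - <<'E'
from h import *
s=robot.observe(); print(np.abs(s['joint_vel']).max())
p=robot.camera_params('wrist'); im=robot.grab_frame('wrist'); cv2.imwrite('pics/w1.png',im[:,:,::-1]); np.savez('w1.npz',im=im,**p)
plan((.467,.345),.22,90,s)
E
```

```text
1.8752770257960738
at [0.4666 0.347  0.2201] yaw 90.3 | slide [-0.002   0.0004  0.0001] twist 0.005 rows 0.0 t 1.15
```

View pics/w1.png

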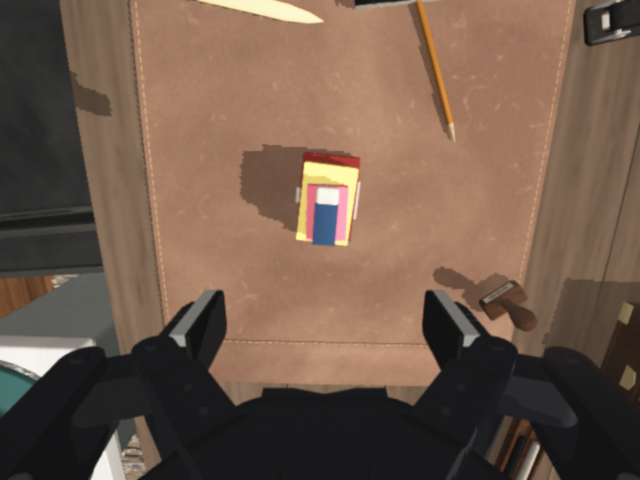

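```bash
python3 - <<'E'
from h import *
d=np.load('w1.npz'); im=d['im']; p={k:d[k] for k in ['cx','cy','k1','fovy','R','t']}
cv2.imwrite('pics/w1c.png',cv2.resize(im[145:255,280:380],None,fx=5,fy=5,interpolation=cv2.INTER_CUBIC)[:,:,::-1])
hsv=cv2.cvtColor(im,cv2.COLOR_RGB2HSV)
for u,v in [(325,225),(328,195),(312,210),(310,190),(330,158),(358,190),(297,195)]: print((u,v),hsv[v,u],im[v,u])
E
```

```text
(325, 225) [107 128 132] [ 66  94 132]
(328, 195) [ 23  12 250] [250 247 238]
(312, 210) [176 127 223] [223 112 127]
(310, 190) [176 128 227] [227 113 129]
(330, 158) [  2 179 137] [137  47  41]
(358, 190) [ 16  36 232] [232 217 199]
(297, 195) [ 16  37 173] [173 161 148]
```

View pics/w1c.png

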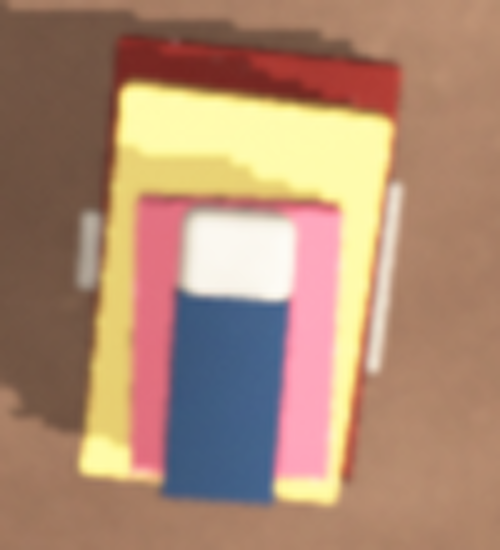

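```bash
cat >> h.py <<'E'
COL=dict(eraser=((100,90,60),(115,200,255),.073),pink=((165,60,120),(179,220,255),.061),yellow=((18,75,120),(32,200,255),.043),red=((0,150,70),(6,255,255),.019))
E
python3 - <<'E'
from h import *
d=np.load('w1.npz'); im=d['im'].copy(); p={k:d[k] for k in ['cx','cy','k1','fovy','R','t']}
im[:145]=0; im[255:]=0; im[:,:280]=0; im[:,380:]=0
for n,(lo,hi,z) in COL.items(): print(n,*blobs(p,im,lo,hi,z,40))
E
```

```text
eraser (array([325., 224.]), array([466.2, 344.2]), 18.2, 35.8, np.float32(86.1), 740.5)
pink (array([341., 213.]), array([481.5, 352.2]), 8.9, 50.1, np.float32(87.4), 423.0) (array([311., 211.]), array([453.6, 353.1]), 7.3, 50.0, np.float32(87.2), 325.5)
yellow (array([341., 243.]), array([482.8, 318.4]), 5.2, 12.0, np.float32(0.8), 43.5) (array([325., 197.]), array([467.5, 356.8]), 51.7, 77.9, np.float32(82.9), 1542.5)
red (array([331., 159.]), array([472.6, 399.3]), 8.7, 57.0, np.float32(172.7), 408.5)
```

>>> carry_out:
  motion:
    - {"slide":[0.005,0.0,0.06],"twist":0.058,"grip":0}
    - {"slide":[0.005,0.0,0.12],"twist":0.058,"grip":0}
    - {"slide":[0.005,0.0,0.156],"twist":0.058,"grip":60}
    - {"slide":[0.005,0.0,0.156],"twist":0.058,"grip":120}
    - {"slide":[0.005,0.0,0.156],"twist":0.058,"grip":255}
  force: 40

```text
time_s: 1.82
tool_pos: [0.4669, 0.3531, 0.0663]
tool_rot: [[0.051, 0.999, 0.002], [0.999, -0.051, 0.001], [0.001, 0.002, -1.0]]
contact_force: [-0.1, 1.0, 1.3]
width: 0.0323
grip_force: 0.0
```

>>> carry_out:
  motion:
    - {"slide":[0,0,0],"twist":0,"grip":255}
    - {"slide":[0,0,0],"twist":0,"grip":255}
    - {"slide":[0,0,0],"twist":0,"grip":255}

```text
time_s: 2.2
tool_pos: [0.4673, 0.3532, 0.0669]
tool_rot: [[0.052, 0.999, 0.003], [0.999, -0.052, 0.002], [0.002, 0.003, -1.0]]
contact_force: [-1.3, 1.0, 7.1]
width: 0.0195
grip_force: 39.8
```

>>> carry_out:
  motion:
    - {"slide":[0,0,-0.03],"twist":0,"grip":255}
    - {"slide":[0,0,-0.09],"twist":0,"grip":255}
    - {"slide":[0,0,-0.15],"twist":0,"grip":255}
    - {"slide":[-0.05,0.01,-0.18],"twist":0,"grip":255}
    - {"slide":[-0.1,0.025,-0.18],"twist":0,"grip":255}

```text
time_s: 2.82
tool_pos: [0.4867, 0.2507, 0.249]
tool_rot: [[0.051, 0.999, 0.006], [0.999, -0.051, 0.003], [0.003, 0.006, -1.0]]
contact_force: [0.4, -0.0, -0.6]
width: 0.0196
grip_force: 39.2
```

>>> carry_out:
  motion:
    - {"slide":[-0.06,0.015,0],"twist":0,"grip":255}
    - {"slide":[-0.12,0.03,0],"twist":0,"grip":255}
    - {"slide":[-0.18,0.045,0],"twist":0,"grip":255}
    - {"slide":[-0.24,0.06,0],"twist":0,"grip":255}
    - {"slide":[-0.3,0.075,0],"twist":0,"grip":255}

```text
time_s: 3.45
tool_pos: [0.5454, -0.0544, 0.2461]
tool_rot: [[0.052, 0.999, 0.003], [0.999, -0.052, -0.0], [-0.0, 0.003, -1.0]]
contact_force: [1.7, 0.7, 0.1]
width: 0.0197
grip_force: 39.2
```

>>> carry_out:
  motion:
    - {"slide":[-0.028,0.005,0],"twist":-0.05,"grip":255}
    - {"slide":[-0.028,0.005,0],"twist":-0.05,"grip":255}
    - {"slide":[-0.028,0.005,0],"twist":-0.05,"grip":255}

```text
time_s: 3.82
tool_pos: [0.5488, -0.08, 0.2451]
tool_rot: [[0.003, 1.0, 0.001], [1.0, -0.003, 0.0], [0.0, 0.001, -1.0]]
contact_force: [0.6, -0.6, -0.6]
width: 0.0198
grip_force: 39.2
```

```bash
python3 - <<'E'
from h import *
s=robot.observe(); print(np.abs(s['joint_vel']).max(),s['tool_pos'],s['width'],s['grip_force'])
p=robot.camera_params('wrist'); im=robot.grab_frame('wrist'); cv2.imwrite('pics/w2.png',im[:,:,::-1]); np.savez('w2.npz',im=im,**p)
for b in blobs(p,im,*GREEN,.005,200): print(b)
E
```

```text
0.9449598522141187 [ 0.54881205 -0.08004323  0.24514816] 0.019776646250305438 39.245858788490295
(array([385., 299.]), array([ 627.2, -202.9]), 25.1, 60.7, np.float32(123.2), 331.0)
(array([246., 286.]), array([ 451.5, -187.8]), 55.8, 77.3, np.float32(74.8), 2344.0)
(array([426., 136.]), array([655.2, -11.2]), 58.3, 75.4, np.float32(100.9), 2015.0)
(array([247., 118.]), array([465.3,  12.9]), 24.7, 55.6, np.float32(88.1), 1129.5)
```

View pics/w2.png

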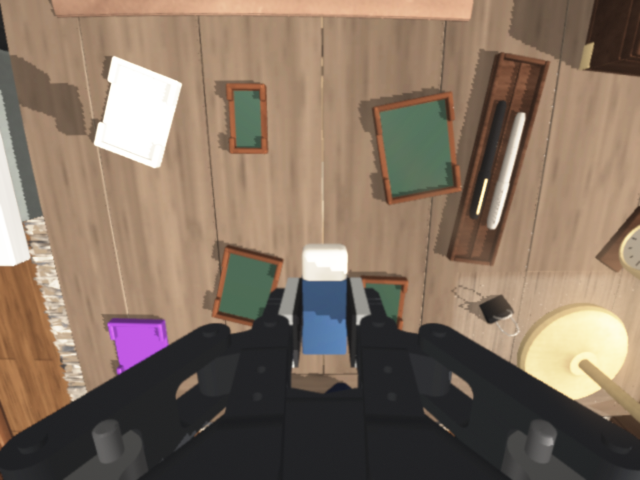

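```bash
cat >> h.py <<'E'
from scipy.optimize import minimize
SZ=dict(eraser=(29,60),small=(46,60),large=(59,84),tin=(73,96))
def rect(x,y,yaw,w,l,z):
    c,s=np.cos(yaw),np.sin(yaw); q=np.array([[-w,-l],[w,-l],[w,l],[-w,l]])/2000
    return np.c_[q@np.array([[s,-c],[c,s]])+[x,y],np.full(4,z)]   # yaw = world angle of tray's long (y) axis
def fit_tray(p,im,name,x,y,yaw,mask=None):
    """best IoU of the visible felt with the model; returns x,y,yaw(deg),IoU"""
    hsv=cv2.cvtColor(cv2.GaussianBlur(im,(3,3),0),cv2.COLOR_RGB2HSV); g=cv2.inRange(hsv,(55,35,15),(100,255,140))
    w,l=SZ[name]; S=4
    box=w2p(p,rect(x,y,np.radians(yaw),w+26,l+26,.005)); o=np.floor(box.min(0)).astype(int).clip(0); e=np.ceil(box.max(0)).astype(int)
    G=cv2.resize(g[o[1]:e[1],o[0]:e[0]],None,fx=S,fy=S,interpolation=cv2.INTER_LINEAR)>127
    def cost(v):
        m=[]
        for z in (.005,.013):
            q=(w2p(p,rect(x+v[0]/1e3,y+v[1]/1e3,np.radians(yaw+v[2]),w,l,z))-o+.5)*S-.5
            m.append(cv2.fillConvexPoly(np.zeros(G.shape,np.uint8),np.round(q*16).astype(int),1,shift=4)>0)
        M=m[0]&m[1]; return -(M&G).sum()/(M|G).sum()
    r=minimize(cost,[0,0,0],method='Nelder-Mead',options=dict(initial_simplex=[[0,0,0],[6,0,0],[0,6,0],[0,0,5]],xatol=.05,fatol=1e-5))
    return np.round([x*1e3+r.x[0],y*1e3+r.x[1],yaw+r.x[2],-r.fun],2)
E
python3 - <<'E'
from h import *
d=np.load('w2.npz'); im=d['im']; p={k:d[k] for k in ['cx','cy','k1','fovy','R','t']}
print('eraser',fit_tray(p,im,'eraser',.4653,.0129,88.))
print('large',fit_tray(p,im,'large',.4515,-.1878,75.))
print('tin',fit_tray(p,im,'tin',.654,-.018,101.))
print('held',*blobs(p,im,*COL['eraser'][:2],.251,800))
t=cv2.imread('pics/top0.png')[:,:,::-1];pt=robot.camera_params('top')
for n,a in dict(eraser=(.4653,.0129,88.),large=(.4515,-.1878,75.),tin=(.654,-.018,101.),small=(.622,-.21,89.)).items(): print('top',n,fit_tray(pt,t,n,*a))
E
```

```text
eraser [465.2   10.97  88.53   0.84]
large [ 452.22 -187.09   75.9     0.9 ]
tin [652.32 -21.7  100.81   0.89]
held (array([324., 316.]), array([548.4, -88.8]), 21.0, 37.1, np.float32(89.8), 3069.5)
top eraser [467.23  12.21  90.34   0.57]
top large [ 455.85 -187.08   72.42    0.78]
top tin [653.73 -18.86 105.21   0.81]
top small [ 622.32 -210.62   88.85    0.71]
```

>>> carry_out:
  motion:
    - {"slide":[0.045,-0.042,0],"twist":0.023,"grip":255}
    - {"slide":[0.091,-0.0838,0.03],"twist":0.023,"grip":255}
    - {"slide":[0.091,-0.0838,0.09],"twist":0.023,"grip":255}
    - {"slide":[0.091,-0.0838,0.15],"twist":0.023,"grip":255}
    - {"slide":[0.091,-0.0838,0.19],"twist":0.023,"grip":255}

```text
time_s: 4.5
tool_pos: [0.4641, 0.0119, 0.0522]
tool_rot: [[0.024, 1.0, -0.001], [1.0, -0.024, 0.0], [0.0, -0.001, -1.0]]
contact_force: [0.3, -0.1, 0.7]
width: 0.0198
grip_force: 39.3
```

>>> carry_out:
  motion:
    - {"slide":[0,0,0],"twist":0,"grip":255}
    - {"slide":[0,0,0],"twist":0,"grip":255}

```text
time_s: 4.75
tool_pos: [0.4661, 0.0111, 0.0564]
tool_rot: [[0.025, 1.0, 0.002], [1.0, -0.025, -0.0], [0.0, 0.002, -1.0]]
contact_force: [-0.4, -0.3, 0.3]
width: 0.0194
grip_force: 39.3
```

```bash
python3 - <<'E'
from h import *
plan((.4652,.0110),.011,88.5); p=robot.camera_params('wrist'); im=robot.grab_frame('wrist'); cv2.imwrite('pics/w3.png',im[:,:,::-1])
E
```

```text
at [0.4661 0.0111 0.0564] yaw 88.6 | slide [-0.0001 -0.001   0.0454] twist 0.001 rows 0.7 t 4.75
```

View pics/w3.png

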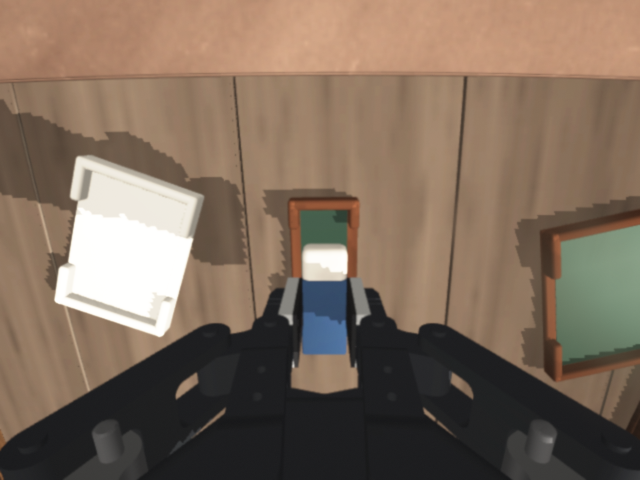

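>>> carry_out:
  motion:
    - {"slide":[0,-0.001,0.025],"twist":0,"grip":255}
    - {"slide":[0,-0.001,0.045],"twist":0,"grip":255}
    - {"slide":[0,-0.001,0.045],"twist":0,"grip":255}
    - {"slide":[0,-0.001,0.045],"twist":0,"grip":255}
    - {"slide":[0,-0.001,0.045],"twist":0,"grip":255}

```text
time_s: 5.42
tool_pos: [0.465, 0.0108, 0.0106]
tool_rot: [[0.026, 1.0, 0.002], [1.0, -0.026, 0.0], [0.0, 0.002, -1.0]]
contact_force: [0.7, 4.2, 0.9]
width: 0.0194
grip_force: 44.5
```

>>> carry_out:
  motion:
    - {"slide":[0,0,0],"twist":0,"grip":100}
    - {"slide":[0,0,0],"twist":0,"grip":60}
    - {"slide":[0,0,0],"twist":0,"grip":0}
    - {"slide":[0,0,-0.06],"twist":0,"grip":0}
    - {"slide":[0,0,-0.12],"twist":0,"grip":0}

```text
time_s: 6.05
tool_pos: [0.4637, 0.0106, 0.1305]
tool_rot: [[0.026, 1.0, -0.001], [1.0, -0.026, -0.0], [-0.0, -0.001, -1.0]]
contact_force: [2.1, -0.6, 0.5]
width: 0.0853
grip_force: 0.0
```

```bash
python3 - <<'E'
from h import *
s=robot.observe();p=robot.camera_params('wrist'); im=robot.grab_frame('wrist'); cv2.imwrite('pics/w4.png',im[200:460,190:450,::-1])
plan((.4673,.3530),.17,87.3,s)
print(*blobs(p,im,*COL['eraser'][:2],.017,100))
E
```

```text
at [0.4637 0.0106 0.1305] yaw 88.5 | slide [ 0.3424 -0.0052 -0.0396] twist 0.022 rows 5.5 t 6.05
(array([326., 241.]), array([464.1,   2. ]), 21.1, 36.0, np.float32(88.5), 1094.5)
```

View pics/w4.png

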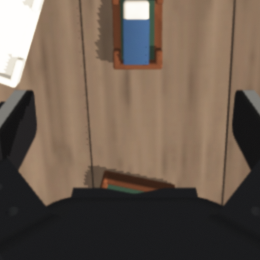

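>>> carry_out:
  motion:
    - {"slide":[0.06,0,-0.04],"twist":0.022,"grip":0}
    - {"slide":[0.12,-0.002,-0.06],"twist":0.022,"grip":0}
    - {"slide":[0.18,-0.004,-0.06],"twist":0.022,"grip":0}
    - {"slide":[0.24,-0.005,-0.06],"twist":0.022,"grip":0}
    - {"slide":[0.3,-0.005,-0.06],"twist":0.022,"grip":0}

```text
time_s: 6.72
tool_pos: [0.4665, 0.3108, 0.1895]
tool_rot: [[0.047, 0.999, 0.001], [0.999, -0.047, 0.0], [0.0, 0.001, -1.0]]
contact_force: [1.2, -0.0, -0.5]
width: 0.0857
grip_force: 0.0
```

>>> carry_out:
  motion:
    - {"slide":[0.042,0,0],"twist":0,"grip":0}
    - {"slide":[0.042,0,0],"twist":0,"grip":0}
    - {"slide":[0.042,0,0],"twist":0,"grip":0}

```text
time_s: 7.1
tool_pos: [0.4688, 0.3502, 0.189]
tool_rot: [[0.047, 0.999, -0.0], [0.999, -0.047, -0.001], [-0.001, -0.0, -1.0]]
contact_force: [0.7, -0.1, 0.8]
width: 0.0853
grip_force: 0.0
```

```bash
python3 - <<'E'
from h import *
s=robot.observe();p=robot.camera_params('wrist'); im=robot.grab_frame('wrist'); np.savez('w5.npz',im=im,**p)
im=im.copy(); im[:,:240]=0; im[:,420:]=0; im[:90]=0; im[290:]=0
for n in ['pink','yellow','red']: print(n,*blobs(p,im,*COL[n],60))
plan((.4675,.3525),.047,87.3,s)
E
```

```text
pink (array([324., 223.]), array([467.6, 352.5]), 35.8, 52.0, np.float32(88.3), 2499.0)
yellow (array([325., 213.]), array([467.7, 356.9]), 52.3, 78.1, np.float32(82.9), 1967.0)
red (array([327., 164.]), array([472.7, 399.3]), 9.4, 56.7, np.float32(172.5), 513.0)
at [0.4688 0.3502 0.189 ] yaw 87.3 | slide [ 0.0024 -0.0013  0.142 ] twist -0.000 rows 2.3 t 7.10
```

>>> carry_out:
  motion:
    - {"slide":[0.002,-0.001,0.06],"twist":0,"grip":0}
    - {"slide":[0.002,-0.001,0.115],"twist":0,"grip":0}
    - {"slide":[0.002,-0.001,0.143],"twist":0,"grip":30}
    - {"slide":[0.002,-0.001,0.143],"twist":0,"grip":100}
    - {"slide":[0.002,-0.001,0.143],"twist":0,"grip":255}

```text
time_s: 7.78
tool_pos: [0.4688, 0.3525, 0.0482]
tool_rot: [[0.048, 0.999, 0.002], [0.999, -0.048, 0.001], [0.001, 0.002, -1.0]]
contact_force: [1.1, 0.3, 0.4]
width: 0.0396
grip_force: 0.0
```

>>> carry_out:
  motion:
    - {"slide":[0,0,0],"twist":0,"grip":255}
    - {"slide":[0,0,0],"twist":0,"grip":255}
    - {"slide":[0,0,0],"twist":0,"grip":255}

```text
time_s: 8.15
tool_pos: [0.4689, 0.3529, 0.0485]
tool_rot: [[0.048, 0.999, 0.003], [0.999, -0.048, 0.001], [0.001, 0.003, -1.0]]
contact_force: [-0.0, -2.6, 8.3]
width: 0.0369
grip_force: 41.7
```

>>> carry_out:
  motion:
    - {"slide":[0,0,-0.03],"twist":0,"grip":255}
    - {"slide":[0,0,-0.09],"twist":0,"grip":255}
    - {"slide":[0,0,-0.15],"twist":0,"grip":255}
    - {"slide":[-0.05,0.01,-0.18],"twist":-0.047,"grip":255}
    - {"slide":[-0.1,0.02,-0.18],"twist":-0.047,"grip":255}

```text
time_s: 8.78
tool_pos: [0.4838, 0.2512, 0.2305]
tool_rot: [[-0.002, 1.0, 0.005], [1.0, 0.002, 0.002], [0.002, 0.005, -1.0]]
contact_force: [0.8, -0.4, -0.8]
width: 0.0368
grip_force: 40.7
```

>>> carry_out:
  motion:
    - {"slide":[-0.057,0.017,0],"twist":0,"grip":255}
    - {"slide":[-0.114,0.034,0],"twist":0,"grip":255}
    - {"slide":[-0.171,0.051,0],"twist":0,"grip":255}
    - {"slide":[-0.228,0.069,0],"twist":0,"grip":255}
    - {"slide":[-0.285,0.086,0],"twist":0,"grip":255}

```text
time_s: 9.4
tool_pos: [0.5693, -0.0353, 0.2277]
tool_rot: [[0.001, 1.0, 0.002], [1.0, -0.001, -0.0], [-0.0, 0.002, -1.0]]
contact_force: [1.2, 1.1, 1.2]
width: 0.0367
grip_force: 40.7
```

>>> carry_out:
  motion:
    - {"slide":[-0.057,0.017,0],"twist":0,"grip":255}
    - {"slide":[-0.114,0.034,0],"twist":0,"grip":255}
    - {"slide":[-0.171,0.052,0],"twist":0.02,"grip":255}
    - {"slide":[-0.171,0.052,0],"twist":0.02,"grip":255}
    - {"slide":[-0.171,0.052,0],"twist":0.02,"grip":255}

```text
time_s: 10.02
tool_pos: [0.6208, -0.2042, 0.2269]
tool_rot: [[0.021, 1.0, 0.001], [1.0, -0.021, 0.0], [0.0, 0.001, -1.0]]
contact_force: [0.5, -0.1, 0.8]
width: 0.037
grip_force: 40.7
```

```bash
python3 - <<'E'
from h import *
s=robot.observe();p=robot.camera_params('wrist'); im=robot.grab_frame('wrist'); np.savez('w6.npz',im=im,**p); cv2.imwrite('pics/w6.png',im[:,:,::-1])
print('small',fit_tray(p,im,'small',.622,-.210,89.))
print('held',*blobs(p,im,*COL['pink'][:2],s['tool_pos'][2]+.0125,800))
plan((.622,-.21),.05,89,s)
E
```

```text
small [ 619.68 -209.75   88.84    0.86]
held (array([320., 307.]), array([ 620.2, -202.6]), 38.2, 55.6, np.float32(89.1), 6278.0)
at [ 0.6208 -0.2042  0.2269] yaw 88.8 | slide [-0.0058  0.0012  0.1769] twist -0.003 rows 2.8 t 10.03
```

View pics/w6.png

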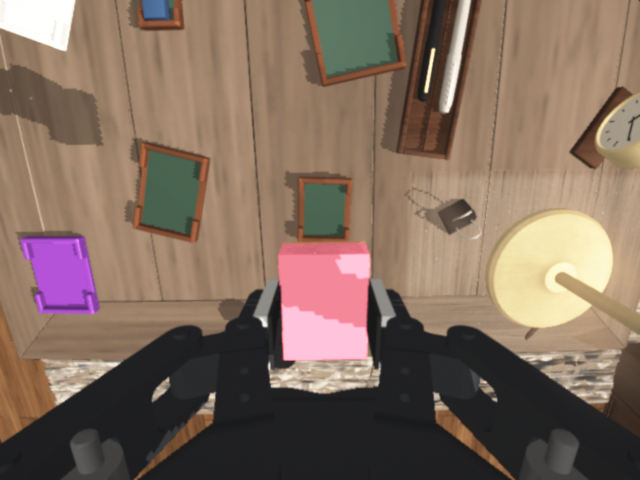

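>>> carry_out:
  motion:
    - {"slide":[-0.005,-0.0005,0.06],"twist":0,"grip":255}
    - {"slide":[-0.005,-0.0005,0.12],"twist":0,"grip":255}
    - {"slide":[-0.005,-0.0005,0.17],"twist":0,"grip":255}
    - {"slide":[-0.005,-0.0005,0.18],"twist":0,"grip":255}
    - {"slide":[-0.005,-0.0005,0.18],"twist":0,"grip":255}

```text
time_s: 10.7
tool_pos: [0.6209, -0.2088, 0.0479]
tool_rot: [[0.02, 1.0, 0.001], [1.0, -0.02, -0.0], [-0.0, 0.001, -1.0]]
contact_force: [0.9, 0.1, -0.2]
width: 0.0366
grip_force: 40.7
```

```bash
python3 - <<'E'
from h import *
plan((.6203,-.2095),.0105,88.8)
d=np.load('w6.npz'); im=d['im']; p={k:d[k] for k in ['cx','cy','k1','fovy','R','t']}
print('large',fit_tray(p,im,'large',.4515,-.1878,75.))
E
```

```text
at [ 0.6209 -0.2088  0.0479] yaw 88.9 | slide [-0.0007 -0.0006  0.0374] twist 0.001 rows 0.6 t 10.70
large [ 452.18 -187.36   74.77    0.93]
```

>>> carry_out:
  motion:
    - {"slide":[-0.0005,-0.0005,0.02],"twist":0,"grip":255}
    - {"slide":[-0.0005,-0.0005,0.037],"twist":0,"grip":255}
    - {"slide":[-0.0005,-0.0005,0.037],"twist":0,"grip":255}
    - {"slide":[-0.0005,-0.0005,0.037],"twist":0,"grip":255}

```text
time_s: 11.2
tool_pos: [0.6197, -0.2098, 0.009]
tool_rot: [[0.021, 1.0, -0.0], [1.0, -0.021, 0.0], [0.0, -0.0, -1.0]]
contact_force: [-0.1, -0.3, 0.5]
width: 0.037
grip_force: 46.4
```

>>> carry_out:
  motion:
    - {"slide":[0,0,0],"twist":0,"grip":60}
    - {"slide":[0,0,0],"twist":0,"grip":0}
    - {"slide":[0,0,0],"twist":0,"grip":0}
    - {"slide":[0,0,-0.06],"twist":0,"grip":0}
    - {"slide":[0,0,-0.12],"twist":0,"grip":0}

```text
time_s: 11.82
tool_pos: [0.6194, -0.2096, 0.1304]
tool_rot: [[0.021, 1.0, -0.001], [1.0, -0.021, 0.0], [0.0, -0.001, -1.0]]
contact_force: [-0.0, -0.1, 0.2]
width: 0.0854
grip_force: 0.0
```

>>> carry_out:
  motion:
    - {"slide":[0.055,-0.01,-0.03],"twist":0,"grip":0}
    - {"slide":[0.11,-0.03,-0.06],"twist":0,"grip":0}
    - {"slide":[0.11,-0.03,-0.06],"twist":0,"grip":0}

```text
time_s: 12.2
tool_pos: [0.5921, -0.0968, 0.1923]
tool_rot: [[0.018, 1.0, 0.004], [1.0, -0.018, -0.0], [-0.0, 0.004, -1.0]]
contact_force: [0.6, -0.6, -0.2]
width: 0.0856
grip_force: 0.0
```

```bash
python3 - <<'E'
from h import *
s=robot.observe();p=robot.camera_params('wrist'); im=robot.grab_frame('wrist'); cv2.imwrite('pics/w7.png',im[:,:,::-1])
print('pink',*blobs(p,im,*COL['pink'][:2],.023,300))
plan((.4677,.3569),.18,82.9,s)
E
```

```text
pink
at [ 0.5921 -0.0968  0.1923] yaw 89.0 | slide [ 0.4514 -0.1326  0.0116] twist 0.106 rows 7.5 t 12.20
```

>>> carry_out:
  motion:
    - {"slide":[0.057,-0.017,0],"twist":0.02,"grip":0}
    - {"slide":[0.114,-0.034,0],"twist":0.04,"grip":0}
    - {"slide":[0.171,-0.051,0],"twist":0.06,"grip":0}
    - {"slide":[0.228,-0.068,0],"twist":0.08,"grip":0}
    - {"slide":[0.285,-0.084,0],"twist":0.106,"grip":0}

```text
time_s: 12.88
tool_pos: [0.5136, 0.1884, 0.1884]
tool_rot: [[0.128, 0.992, -0.001], [0.992, -0.128, -0.0], [-0.001, -0.001, -1.0]]
contact_force: [1.1, -1.0, -0.5]
width: 0.0855
grip_force: 0.0
```

>>> carry_out:
  motion:
    - {"slide":[0.06,-0.011,0],"twist":0,"grip":0}
    - {"slide":[0.12,-0.022,0],"twist":0,"grip":0}
    - {"slide":[0.171,-0.03,0],"twist":0,"grip":0}
    - {"slide":[0.171,-0.03,0],"twist":0,"grip":0}
    - {"slide":[0.171,-0.03,0],"twist":0,"grip":0}

```text
time_s: 13.5
tool_pos: [0.5062, 0.3601, 0.1882]
tool_rot: [[0.126, 0.992, -0.001], [0.992, -0.126, -0.001], [-0.001, -0.001, -1.0]]
contact_force: [-0.7, 0.4, 1.3]
width: 0.0853
grip_force: 0.0
```

```bash
python3 - <<'E'
from h import *
s=robot.observe();p=robot.camera_params('wrist'); im=robot.grab_frame('wrist'); np.savez('w8.npz',im=im,**p)
im=im.copy(); im[:,:240]=0; im[:,420:]=0; im[:90]=0; im[290:]=0
for n in ['yellow','red']: print(n,*blobs(p,im,*COL[n],60))
plan((.4677,.3569),.0215,82.9,s)
E
```

```text
yellow (array([283., 228.]), array([467.8, 357.4]), 53.0, 78.7, np.float32(83.1), 4937.5)
red (array([315., 241.]), array([494.3, 336. ]), 4.0, 42.8, np.float32(82.2), 112.5) (array([292., 183.]), array([471.9, 389.9]), 29.0, 56.8, np.float32(172.3), 594.5)
at [0.5062 0.3601 0.1882] yaw 82.7 | slide [-0.0078 -0.0376  0.1667] twist -0.003 rows 2.7 t 13.50
```

>>> carry_out:
  motion:
    - {"slide":[-0.008,-0.0375,0.03],"twist":0,"grip":0}
    - {"slide":[-0.008,-0.0375,0.085],"twist":0,"grip":0}
    - {"slide":[-0.008,-0.0375,0.14],"twist":0,"grip":0}
    - {"slide":[-0.008,-0.0375,0.167],"twist":0,"grip":0}
    - {"slide":[-0.008,-0.0375,0.167],"twist":0,"grip":60}

```text
time_s: 14.18
tool_pos: [0.4671, 0.3559, 0.0205]
tool_rot: [[0.128, 0.992, -0.003], [0.992, -0.128, -0.002], [-0.002, -0.002, -1.0]]
contact_force: [-0.5, 0.5, -0.2]
width: 0.0697
grip_force: 0.0
```

>>> carry_out:
  motion:
    - {"slide":[0,0,0],"twist":0,"grip":255}
    - {"slide":[0,0,0],"twist":0,"grip":255}
    - {"slide":[0,0,0],"twist":0,"grip":255}
    - {"slide":[0,0,0],"twist":0,"grip":255}

```text
time_s: 14.68
tool_pos: [0.4685, 0.3579, 0.0242]
tool_rot: [[0.126, 0.992, 0.002], [0.992, -0.126, 0.001], [0.001, 0.002, -1.0]]
contact_force: [-0.3, -2.7, 8.9]
width: 0.0496
grip_force: 43.4
```

>>> carry_out:
  motion:
    - {"slide":[0,0,-0.03],"twist":0,"grip":255}
    - {"slide":[0,0,-0.09],"twist":0,"grip":255}
    - {"slide":[0,0,-0.15],"twist":0,"grip":255}
    - {"slide":[0,0,-0.2],"twist":0,"grip":255}
    - {"slide":[-0.05,0,-0.21],"twist":0,"grip":255}

```text
time_s: 15.3
tool_pos: [0.4619, 0.3094, 0.2369]
tool_rot: [[0.124, 0.992, 0.005], [0.992, -0.124, 0.003], [0.004, 0.004, -1.0]]
contact_force: [1.1, -0.4, -1.0]
width: 0.0501
grip_force: 42.5
```

```bash
python3 - <<'E'
from h import *
plan((.4525,-.1865),.23,75.3)
E
```

```text
at [0.4619 0.3094 0.2369] yaw 82.9 | slide [-0.4933  0.052   0.0053] twist 0.133 rows 7.9 t 15.30
```

>>> carry_out:
  motion:
    - {"slide":[-0.06,0.006,0],"twist":0.02,"grip":255}
    - {"slide":[-0.12,0.013,0],"twist":0.04,"grip":255}
    - {"slide":[-0.18,0.019,0],"twist":0.06,"grip":255}
    - {"slide":[-0.24,0.025,0],"twist":0.09,"grip":255}
    - {"slide":[-0.3,0.032,0],"twist":0.133,"grip":255}

```text
time_s: 15.92
tool_pos: [0.4546, 0.0047, 0.2334]
tool_rot: [[0.257, 0.966, 0.002], [0.966, -0.257, -0.0], [0.0, 0.002, -1.0]]
contact_force: [1.5, 0.3, -1.0]
width: 0.0502
grip_force: 42.4
```

```bash
python3 - <<'E'
from h import *
plan((.4525,-.1865),.23,75.3)
E
```

```text
at [0.4546 0.0047 0.2334] yaw 75.1 | slide [-0.1853  0.0471  0.0034] twist -0.004 rows 3.1 t 15.93
```

>>> carry_out:
  motion:
    - {"slide":[-0.06,0.015,0],"twist":0,"grip":255}
    - {"slide":[-0.12,0.03,0],"twist":0,"grip":255}
    - {"slide":[-0.185,0.047,0],"twist":-0.004,"grip":255}
    - {"slide":[-0.185,0.047,0],"twist":-0.004,"grip":255}
    - {"slide":[-0.185,0.047,0],"twist":-0.004,"grip":255}

```text
time_s: 16.55
tool_pos: [0.453, -0.1845, 0.2328]
tool_rot: [[0.254, 0.967, 0.001], [0.967, -0.254, -0.0], [0.0, 0.001, -1.0]]
contact_force: [-0.5, -0.6, -0.2]
width: 0.0504
grip_force: 42.4
```

```bash
python3 - <<'E'
from h import *
s=robot.observe();p=robot.camera_params('wrist'); im=robot.grab_frame('wrist'); np.savez('w9.npz',im=im,**p); cv2.imwrite('pics/w9.png',im[:,:,::-1])
print('large',fit_tray(p,im,'large',.4523,-.187,75.))
print('held',*blobs(p,im,*COL['yellow'][:2],s['tool_pos'][2]+.019,800))
print('pink',*blobs(p,im,*COL['pink'][:2],.023,300))
plan((.4523,-.187),.05,75.3,s)
E
```

```text
large [ 452.33 -187.35   74.09    0.55]
held (array([324., 302.]), array([ 452.9, -183. ]), 51.5, 81.1, np.float32(75.4), 21286.0)
pink (array([479., 191.]), array([ 616.3, -209.7]), 43.0, 53.6, np.float32(88.7), 1880.0)
at [ 0.453  -0.1845  0.2328] yaw 75.3 | slide [-2.600e-03 -1.000e-04  1.828e-01] twist -0.000 rows 2.9 t 16.55
```

View pics/w9.png

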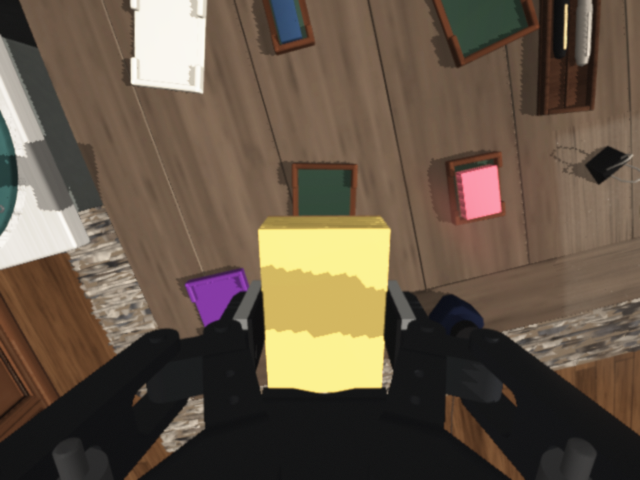

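>>> carry_out:
  motion:
    - {"slide":[-0.002,0,0.06],"twist":0,"grip":255}
    - {"slide":[-0.002,0,0.12],"twist":0,"grip":255}
    - {"slide":[-0.002,0,0.17],"twist":0,"grip":255}
    - {"slide":[-0.002,0,0.19],"twist":0,"grip":255}
    - {"slide":[-0.002,0,0.19],"twist":0,"grip":255}

```text
time_s: 17.23
tool_pos: [0.4522, -0.1848, 0.0413]
tool_rot: [[0.251, 0.968, -0.002], [0.968, -0.251, 0.001], [0.0, -0.002, -1.0]]
contact_force: [0.5, -0.4, -0.2]
width: 0.0501
grip_force: 42.4
```

```bash
python3 - <<'E'
from h import *
plan((.4525,-.1865),.0100,75)
E
```

```text
at [ 0.4522 -0.1848  0.0413] yaw 75.5 | slide [-0.0016  0.0008  0.0313] twist 0.008 rows 0.5 t 17.23
```

>>> carry_out:
  motion:
    - {"slide":[-0.0015,0.0005,0.015],"twist":0.008,"grip":255}
    - {"slide":[-0.0015,0.0005,0.031],"twist":0.008,"grip":255}
    - {"slide":[-0.0015,0.0005,0.031],"twist":0.008,"grip":255}
    - {"slide":[-0.0015,0.0005,0.031],"twist":0.008,"grip":255}

```text
time_s: 17.73
tool_pos: [0.4526, -0.1879, 0.011]
tool_rot: [[0.261, 0.965, -0.0], [0.965, -0.261, 0.0], [0.0, -0.0, -1.0]]
contact_force: [0.5, 0.1, -1.5]
width: 0.0502
grip_force: 43.7
```

Release, rise, and head back to the tin.

>>> carry_out:
  motion:
    - {"slide":[0,0,0],"twist":0,"grip":60}
    - {"slide":[0,0,0],"twist":0,"grip":0}
    - {"slide":[0,0,0],"twist":0,"grip":0}
    - {"slide":[0,0,-0.06],"twist":0,"grip":0}
    - {"slide":[0,0,-0.12],"twist":0,"grip":0}

```text
time_s: 18.35
tool_pos: [0.4522, -0.1877, 0.1326]
tool_rot: [[0.26, 0.965, -0.001], [0.965, -0.26, 0.0], [0.0, -0.001, -1.0]]
contact_force: [0.6, -0.5, 0.4]
width: 0.0851
grip_force: 0.0
```

>>> carry_out:
  motion:
    - {"slide":[0,0,-0.05],"twist":0,"grip":0}
    - {"slide":[0.0,0,-0.06],"twist":0,"grip":0}
    - {"slide":[0.0,0,-0.06],"twist":0,"grip":0}

```text
time_s: 18.73
tool_pos: [0.4527, -0.1879, 0.1912]
tool_rot: [[0.26, 0.965, 0.0], [0.965, -0.26, -0.0], [-0.0, 0.0, -1.0]]
contact_force: [-0.2, -0.7, -0.6]
width: 0.0853
grip_force: 0.0
```

```bash
python3 - <<'E'
from h import *
s=robot.observe();p=robot.camera_params('wrist'); im=robot.grab_frame('wrist'); cv2.imwrite('pics/w10.png',im[:,:,::-1])
print('yellow',*blobs(p,im,*COL['yellow'][:2],.029,1000)); print('pink',*blobs(p,im,*COL['pink'][:2],.023,300))
plan((.4674,.358),.19,82.6,s)
E
```

```text
yellow (array([324., 217.]), array([ 451.8, -188.5]), 53.3, 78.8, np.float32(75.3), 4576.5)
pink (array([498., 193.]), array([ 616. , -209.5]), 44.0, 53.8, np.float32(88.8), 2455.5)
at [ 0.4527 -0.1879  0.1912] yaw 74.9 | slide [ 0.5309 -0.128   0.0011] twist -0.134 rows 8.7 t 18.73
```

View pics/w10.png

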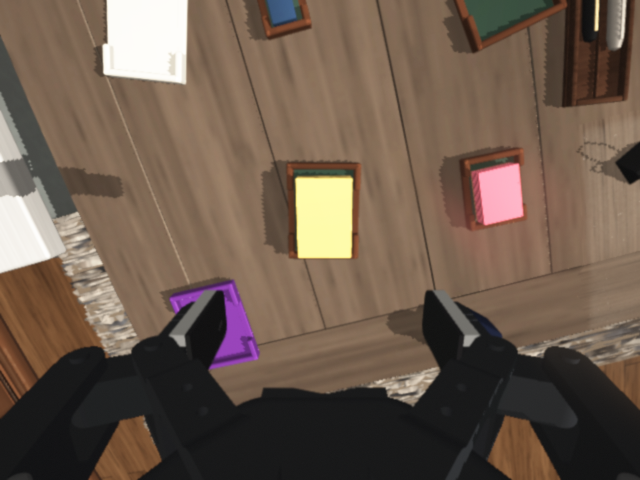

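>>> carry_out:
  motion:
    - {"slide":[0.06,-0.0145,0],"twist":-0.03,"grip":0}
    - {"slide":[0.12,-0.029,0],"twist":-0.06,"grip":0}
    - {"slide":[0.18,-0.0435,0],"twist":-0.09,"grip":0}
    - {"slide":[0.24,-0.058,0],"twist":-0.12,"grip":0}
    - {"slide":[0.303,-0.073,0],"twist":-0.134,"grip":0}

```text
time_s: 19.4
tool_pos: [0.4602, 0.1233, 0.1894]
tool_rot: [[0.128, 0.992, -0.002], [0.992, -0.128, -0.001], [-0.001, -0.002, -1.0]]
contact_force: [0.9, -0.2, -0.1]
width: 0.0854
grip_force: 0.0
```

>>> carry_out:
  motion:
    - {"slide":[0.06,-0.006,0],"twist":0,"grip":0}
    - {"slide":[0.12,-0.012,0],"twist":0,"grip":0}
    - {"slide":[0.18,-0.018,0],"twist":0,"grip":0}
    - {"slide":[0.233,-0.024,0],"twist":0,"grip":0}
    - {"slide":[0.233,-0.024,0],"twist":0,"grip":0}

```text
time_s: 20.02
tool_pos: [0.4662, 0.3579, 0.1883]
tool_rot: [[0.126, 0.992, -0.004], [0.992, -0.126, -0.002], [-0.002, -0.003, -1.0]]
contact_force: [-0.2, 0.7, 0.2]
width: 0.0854
grip_force: 0.0
```

>>> carry_out:
  motion:
    - {"slide":[0,0,0],"twist":0,"grip":0}

```text
time_s: 20.15
tool_pos: [0.4669, 0.355, 0.1895]
tool_rot: [[0.129, 0.992, -0.002], [0.992, -0.129, -0.002], [-0.002, -0.002, -1.0]]
contact_force: [-0.4, -0.2, -0.3]
width: 0.0856
grip_force: 0.0
```

```bash
python3 - <<'E'
from h import *
s=robot.observe();p=robot.camera_params('wrist'); im=robot.grab_frame('wrist'); np.savez('w11.npz',im=im,**p)
cv2.imwrite('pics/w11.png',cv2.resize(im[110:310,230:430],None,fx=3,fy=3)[:,:,::-1])
im=im.copy(); im[:,:220]=0; im[:,440:]=0; im[:90]=0; im[300:]=0
print(*blobs(p,im,*COL['red'],60))
plan((.4674,.358),.0,82.6,s)
E
```

```text
(array([326., 208.]), array([468.5, 359.9]), 56.9, 87.5, np.float32(84.1), 5203.0)
at [0.4669 0.355  0.1895] yaw 82.6 | slide [0.0034 0.0005 0.1895] twist 0.000 rows 3.0 t 20.15
```

View pics/w11.png

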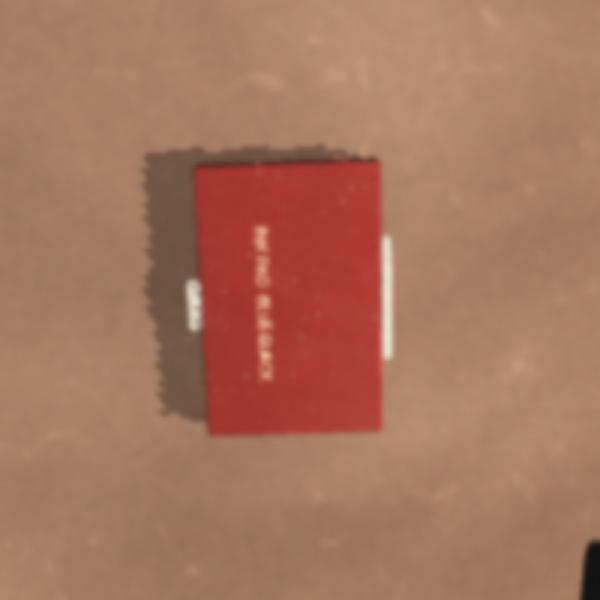

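>>> carry_out:
  motion:
    - {"slide":[0.005,0,0.06],"twist":-0.024,"grip":0}
    - {"slide":[0.005,0,0.12],"twist":-0.024,"grip":0}
    - {"slide":[0.005,0,0.165],"twist":-0.024,"grip":0}
    - {"slide":[0.005,0,0.183],"twist":-0.024,"grip":0}
    - {"slide":[0.005,0,0.187],"twist":-0.024,"grip":0}

```text
time_s: 20.82
tool_pos: [0.4682, 0.3599, 0.0044]
tool_rot: [[0.106, 0.994, -0.0], [0.994, -0.106, -0.0], [-0.0, -0.0, -1.0]]
contact_force: [0.3, 0.1, -0.0]
width: 0.0857
grip_force: 0.0
```

>>> carry_out:
  motion:
    - {"slide":[0,0,0],"twist":0,"grip":30}
    - {"slide":[0,0,0],"twist":0,"grip":40}
    - {"slide":[0,0,0],"twist":0,"grip":40}

```text
time_s: 21.2
tool_pos: [0.4684, 0.3608, 0.0054]
tool_rot: [[0.105, 0.994, 0.001], [0.994, -0.105, 0.001], [0.001, 0.001, -1.0]]
contact_force: [1.3, 0.9, 1.0]
width: 0.072
grip_force: 0.0
```

>>> carry_out:
  motion:
    - {"slide":[0,-0.0005,0.003],"twist":0,"grip":50}
    - {"slide":[0,-0.0005,0.003],"twist":0,"grip":70}
    - {"slide":[0,-0.0005,0.003],"twist":0,"grip":255}
    - {"slide":[0,-0.0005,0.003],"twist":0,"grip":255}
    - {"slide":[0,-0.0005,0.003],"twist":0,"grip":255}
  force: 50

```text
time_s: 21.82
tool_pos: [0.4678, 0.3606, 0.0017]
tool_rot: [[0.105, 0.994, 0.001], [0.994, -0.105, 0.0], [0.0, 0.001, -1.0]]
contact_force: [0.4, -1.8, 5.1]
width: 0.0599
grip_force: 52.7
```

>>> carry_out:
  motion:
    - {"slide":[0,0,-0.01],"twist":0,"grip":255}
    - {"slide":[0,0,-0.03],"twist":0,"grip":255}
    - {"slide":[0,0,-0.05],"twist":0,"grip":255}
    - {"slide":[0,0,-0.05],"twist":0,"grip":255}

```text
time_s: 22.32
tool_pos: [0.4684, 0.3612, 0.054]
tool_rot: [[0.105, 0.994, 0.003], [0.994, -0.105, 0.002], [0.003, 0.003, -1.0]]
contact_force: [-0.2, 0.9, -0.7]
width: 0.0596
grip_force: 54.0
```

```bash
python3 - <<'E'
from h import *
s=robot.observe();p=robot.camera_params('wrist'); im=robot.grab_frame('wrist')
cv2.imwrite('pics/w12.png',im[:,:,::-1])
t=robot.grab_frame('side'); cv2.imwrite('pics/s12.png',cv2.resize(t[280:440,220:420],None,fx=3,fy=3)[:,:,::-1])
print('held',*blobs(p,im,*COL['red'][:2],s['tool_pos'][2]+.015,800))
plan((.652,-.0215),.23,100.8,s)
E
```

```text
held (array([329., 298.]), array([469.2, 361.6]), 58.3, 88.6, np.float32(84.1), 24765.5)
at [0.4684 0.3612 0.054 ] yaw 84.0 | slide [-0.3608  0.2234 -0.1763] twist -0.294 rows 7.4 t 22.32
```

View pics/w12.png

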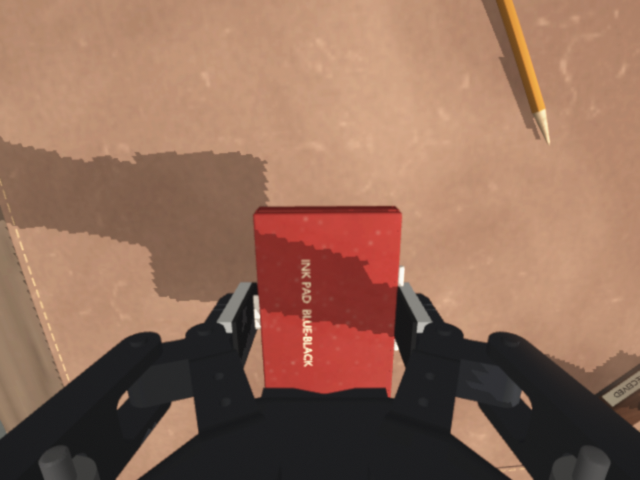

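>>> carry_out:
  motion:
    - {"slide":[0,0,-0.06],"twist":0,"grip":255}
    - {"slide":[0,0,-0.12],"twist":0,"grip":255}
    - {"slide":[0,0,-0.175],"twist":-0.05,"grip":255}
    - {"slide":[-0.05,0.03,-0.175],"twist":-0.15,"grip":255}
    - {"slide":[-0.1,0.06,-0.175],"twist":-0.294,"grip":255}

```text
time_s: 23.05
tool_pos: [0.5168, 0.2538, 0.2261]
tool_rot: [[-0.193, 0.981, -0.0], [0.981, 0.193, -0.0], [-0.0, -0.0, -1.0]]
contact_force: [1.7, 0.7, -0.5]
width: 0.0599
grip_force: 54.7
```

```bash
python3 - <<'E'
from h import *
plan((.652,-.0215),.23,100.8)
E
```

```text
at [0.5168 0.2538 0.2261] yaw 101.1 | slide [-0.2962  0.0795 -0.0039] twist 0.006 rows 4.9 t 23.05
```

>>> carry_out:
  motion:
    - {"slide":[-0.055,0.015,0],"twist":0,"grip":255}
    - {"slide":[-0.11,0.03,0],"twist":0,"grip":255}
    - {"slide":[-0.17,0.045,0],"twist":0,"grip":255}
    - {"slide":[-0.23,0.06,0],"twist":0,"grip":255}
    - {"slide":[-0.294,0.078,0],"twist":0,"grip":255}

```text
time_s: 23.68
tool_pos: [0.6469, -0.0178, 0.2254]
tool_rot: [[-0.187, 0.982, -0.001], [0.982, 0.187, 0.0], [0.0, -0.001, -1.0]]
contact_force: [0.9, 0.6, -0.5]
width: 0.06
grip_force: 54.7
```

>>> carry_out:
  motion:
    - {"slide":[0,0,0],"twist":0,"grip":255}
    - {"slide":[0,0,0],"twist":0,"grip":255}
    - {"slide":[0,0,0],"twist":0,"grip":255}

```text
time_s: 24.05
tool_pos: [0.6462, -0.0147, 0.2261]
tool_rot: [[-0.189, 0.982, -0.0], [0.982, 0.189, 0.0], [0.0, -0.0, -1.0]]
contact_force: [0.7, -0.1, -0.6]
width: 0.06
grip_force: 54.7
```

```bash
python3 - <<'E'
from h import *
s=robot.observe();p=robot.camera_params('wrist'); im=robot.grab_frame('wrist'); np.savez('w13.npz',im=im,**p); cv2.imwrite('pics/w13.png',im[:,:,::-1])
print('tin',fit_tray(p,im,'tin',.652,-.0215,101.))
print('held',*blobs(p,im,*COL['red'][:2],s['tool_pos'][2]+.017,800))
plan((.652,-.0215),.05,100.8,s)
E
```

```text
tin [ 6.5224e+02 -2.1250e+01  1.0111e+02  4.0000e-01]
held (array([329., 297.]), array([646.7, -12.5]), 57.8, 87.9, np.float32(101.0), 24856.5)
at [ 0.6462 -0.0147  0.2261] yaw 100.9 | slide [-0.0078  0.0044  0.1761] twist 0.001 rows 2.8 t 24.05
```

View pics/w13.png

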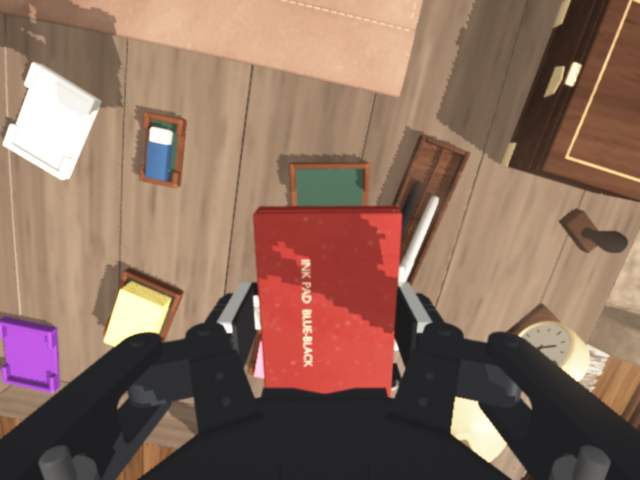

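>>> carry_out:
  motion:
    - {"slide":[-0.0075,0.0044,0.05],"twist":0,"grip":255}
    - {"slide":[-0.0075,0.0044,0.11],"twist":0,"grip":255}
    - {"slide":[-0.0075,0.0044,0.16],"twist":0,"grip":255}
    - {"slide":[-0.0075,0.0044,0.185],"twist":0,"grip":255}
    - {"slide":[-0.0075,0.0044,0.185],"twist":0,"grip":255}

```text
time_s: 24.72
tool_pos: [0.6511, -0.0214, 0.0396]
tool_rot: [[-0.188, 0.982, -0.003], [0.982, 0.188, 0.0], [0.001, -0.003, -1.0]]
contact_force: [-0.2, -0.2, -0.1]
width: 0.0594
grip_force: 54.7
```

>>> carry_out:
  motion:
    - {"slide":[0,0,0],"twist":0,"grip":255}

```text
time_s: 24.85
tool_pos: [0.653, -0.0219, 0.0431]
tool_rot: [[-0.188, 0.982, 0.002], [0.982, 0.188, -0.0], [-0.001, 0.002, -1.0]]
contact_force: [-0.2, 0.8, -0.1]
width: 0.06
grip_force: 54.7
```

```bash
python3 - <<'E'
from h import *
plan((.652,-.0213),.003,101)
im=robot.grab_frame('wrist'); cv2.imwrite('pics/w14.png',im[:,:,::-1])
E
```

```text
at [ 0.653  -0.0219  0.0431] yaw 100.8 | slide [ 0.0008 -0.0009  0.0401] twist -0.003 rows 0.6 t 24.85
```

View pics/w14.png

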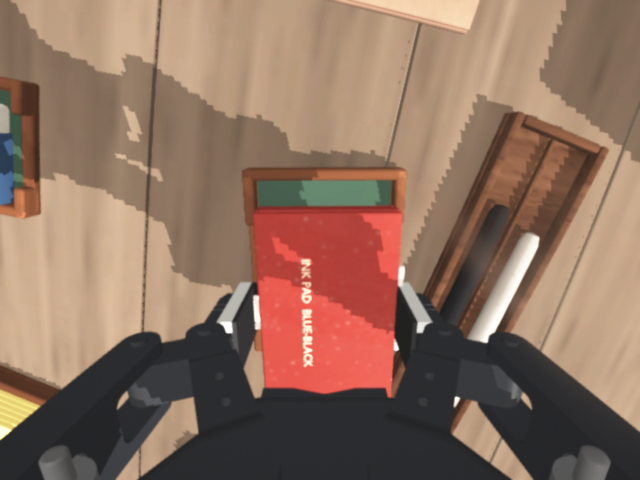

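>>> carry_out:
  motion:
    - {"slide":[0.0005,-0.0005,0.02],"twist":0,"grip":255}
    - {"slide":[0.0005,-0.0005,0.037],"twist":0,"grip":255}
    - {"slide":[0.0005,-0.0005,0.04],"twist":0,"grip":255}
    - {"slide":[0.0005,-0.0005,0.04],"twist":0,"grip":255}
    - {"slide":[0.0005,-0.0005,0.04],"twist":0,"grip":255}

```text
time_s: 25.52
tool_pos: [0.6518, -0.0219, 0.001]
tool_rot: [[-0.187, 0.982, 0.0], [0.982, 0.187, 0.0], [0.0, 0.0, -1.0]]
contact_force: [-1.9, 1.7, 6.9]
width: 0.0598
grip_force: 55.6
```

>>> carry_out:
  motion:
    - {"slide":[0,0,-0.001],"twist":0,"grip":255}
    - {"slide":[0,0,-0.001],"twist":0,"grip":40}
    - {"slide":[0,0,-0.001],"twist":0,"grip":35}
    - {"slide":[0,0,-0.001],"twist":0,"grip":35}

```text
time_s: 26.02
tool_pos: [0.6517, -0.022, 0.0021]
tool_rot: [[-0.187, 0.982, -0.0], [0.982, 0.187, 0.0], [0.0, -0.0, -1.0]]
contact_force: [0.3, -0.5, 1.1]
width: 0.0737
grip_force: 0.0
```

>>> carry_out:
  motion:
    - {"slide":[0,0,-0.03],"twist":0,"grip":35}
    - {"slide":[0,0,-0.09],"twist":0,"grip":35}
    - {"slide":[0,0,-0.15],"twist":0,"grip":35}
    - {"slide":[0,0,-0.2],"twist":0,"grip":35}
    - {"slide":[0,0,-0.2],"twist":0,"grip":35}

```text
time_s: 26.65
tool_pos: [0.653, -0.0221, 0.2073]
tool_rot: [[-0.187, 0.982, 0.007], [0.982, 0.187, -0.001], [-0.002, 0.007, -1.0]]
contact_force: [0.1, 0.6, -0.1]
width: 0.0736
grip_force: 0.0
```

```bash
python3 - <<'E'
from h import *
p=robot.camera_params('wrist'); im=robot.grab_frame('wrist'); cv2.imwrite('pics/w15.png',im[:,:,::-1])
print('tin',*blobs(p,im,*COL['red'][:2],.020,800)); print('er',*blobs(p,im,*COL['eraser'][:2],.017,300)); print('yel',*blobs(p,im,*COL['yellow'][:2],.029,500))
E
```

```text
tin (array([322., 211.]), array([651.8, -22.7]), 57.3, 88.5, np.float32(100.9), 4773.0)
er (array([141., 153.]), array([466.5,   1.8]), 25.6, 36.4, np.float32(88.8), 900.5)
yel (array([135., 300.]), array([ 471.6, -148.8]), 32.7, 60.1, np.float32(146.0), 685.5)
```

View pics/w15.png

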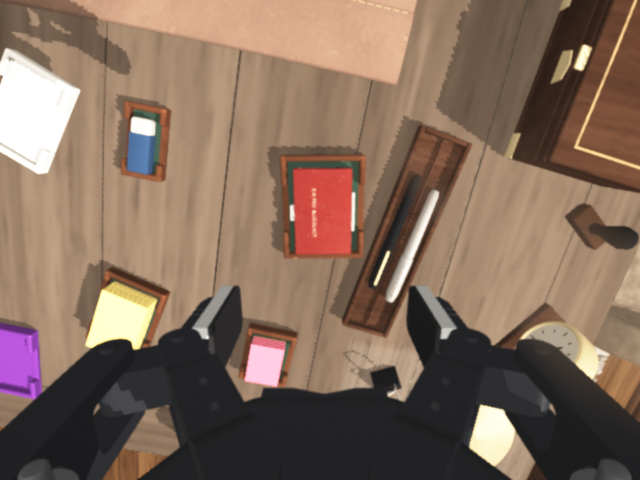

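The tin is in its tray at about (322,211), and the eraser (141,153), yellow notes (122,318) and pink notes (266,360) are in theirs. The stamp still stands at (600,230).

```bash
python3 -c "
from cell import robot
print(robot.job_done())"
```

```text
the job is handed in; nothing more can be done
None
```

The job is handed in: by the last camera views, the eraser, pink notes, yellow notes and tin each lie flat in their own tray and the stamp stands where it was, but I did not measure the bottle or stamp again, and no verdict came back.

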